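# Set the third kiln post

## Robot

A 6-joint arm with a two-finger parallel gripper is mounted at the origin on the work surface. World frame = base frame: x ahead of the robot, y to its left, z up, the work surface at z = 0. Lengths are in m, angles in rad, forces in N, time in s.
With the tool pointing down it reaches from about 0.35 to 0.975 m from the base axis. Payload 4.9 kg.
Tool frame: the origin (TCP) lies midway between the tips of the shut fingers; the grasp point (between the pads) lies 19 mm behind it; z points along the fingers, y is the line along which they close (so a half turn about z gives the same grasp; the last joint's range is limited). The gripper opens to 85 mm and grips with 20 to 120 N. Pads are 22 mm wide; open, the fingers measure 114 mm over their backs; the gripper's body (76 mm by 85 mm) begins 54 mm behind the grasp point. The pads swing forward as they close: fully open they stand 13 mm farther back than shut.
Start: joints at [1.218, 0.053, 1.613, -0, 1.476, -0.119], TCP at [0.145, 0.608, 0.231] pointing down, gripper open.
Joint ranges: [-3.01, 3.01], [-1.01, 2.22], [0.06, 2.58], [-1.02, 4.17], [0.09, 2.62], [-3.14, 3.14]. Speed limits (rad/s): [2.57, 2.57, 3.14, 3.14, 3.14, 3.14].

## Interface

Orientations are given as a unit quaternion [w, x, y, z].
In Python, from plant import manip, camrig, ticket gives the robot as it stands (manip), with the cameras (camrig) and the job (ticket).
- The arm moves only by the shell command python3 shift.py, which reads ROWS from standard input. ROWS is one flat JSON list of numbers that holds 1 to 5 rows one after another, with no inner brackets; each row has 7 numbers: the opening from 0.0 (shut) to 1.0 (fully open), then dx, dy, dz in shares of the most that a row can go, 1 being 62.5 mm, then a rotation vector rx, ry, rz in fractions of the full range, 1 being pi rad; each row shifts and turns the commanded pose from where the row before left it, along the tool's axes as they then stand; what a row does not reach is not made up. A row lasts 1/8 s, in which the tool goes at most 0.0625 m and 0.188 rad, less where a joint would pass 70% of its speed; a pose out of reach is approached as far as the arm can. The fingers move at their own pace and stop on an object; the grip force is fixed at half the most. Time passes only in rows, so rows that do not move let the fingers close. It prints the time, the measured TCP pose, the force, the opening and the grip force at its end. A shift or turn number past 1, either way, is cut back to 1. Input that does not fit is refused with a message, and nothing moves.
- manip.state(): the state, without advancing time (a new reading comes with each control period).
- camrig.grab_frame(name): name is "scene" or "top" or "wrist"; returns the picture (400x640x3 uint8, red, green, blue); there is no depth.
- camrig.camera_params(name): a dict with "intrinsics" (3x3 intrinsics, pixels), "xyz" and "orientation" of the camera in the world. Camera axes: x right, y down, z forward; pixel columns grow to the right and rows downward; lengths in m; the calibration is good to about 2 mm. The wrist camera is an equidistant fisheye: a pixel r from the principal point sees the ray r / f radians off the axis. A picture is of the moment at which its call begins: read the wrist's pose just before it. camera_params takes no time and is no camera call; for the wrist camera it gives the pose at the moment of the call.
- ticket.job_done(): hands the job in; it is judged then, once.
The state is a dict: "time": time; "joint_pos": joint angles; "joint_vel": joint speeds; "joint_efforts": joint torques, N m; "tool_pos": TCP position; "tool_rot": TCP orientation; "contact_force": force on the tool from outside, world axes, zero at the start; "ft_torque": the same for the moment, N m; "gripper_width": opening from 0.0 (shut) to 1.0 (fully open); "grasp_force": force on a finger pad.
Only numpy, scipy, OpenCV 4.12 (cv2) and the standard library are available. Lean on these libraries where they do the work, as an engineer would, in place of code of your own. Each camera call takes 0.05 s, during which the arm holds its last target. There are 200 camera calls.

## Task

The next kiln shelf will rest on three equal posts and only two, with blue ends, are standing on the white shelf of the kiln base. Open the blue-lidded box, and no other, lift out one of its posts and set it down gently, not dropped, upright and wholly on the bare brown patch, leaving the other post in its box. Finish with the blue lid fully shut, and do not disturb the posts, cup and bowl already on the shelf.

Things in the scene. Friction and masses are not known exactly. Their poses are not given: they have to be found in the camera images.
- box_blue: Plywood box under the blue lid, fixed, 120 mm (x) by 112 mm (y) by 90 mm tall, walls and floor 5 mm. Origin: centre of its underside, 12 mm above the bench; x points away from the robot to the hinge, y along the row, z up. Inside, two loose blue-ended posts stand one behind the other. Three such boxes stand in one row, 116 mm apart, in a low carrier; their order varies.
- lid_blue (a joint): Hinge of the blue lid (blue plate 124 mm from hinge to front edge, 112 wide, 7 thick, about 0.12 kg, hinged along the box's far top edge, swinging up and away from the robot): 0 shut, growing as it opens, stop at 1.75 rad. It swings freely, no catch or spring: let go below about 1.4 rad it falls shut, beyond about 1.6 it falls open and stays.
- lid_blue_knob (a point): Centre of the blue lid's knob head, moving with the lid. Wooden knob, axis square to the lid, 88 mm from the hinge line: head 22 mm diameter, from 12 to 34 mm above the lid's top face, on a 14 mm stem. The shut lid's top face is 109.5 mm and this point 133.5 mm above the bench. Axes as the box's when shut.
- lid_blue_hinge (a point): Middle of the blue lid's hinge line, 102.5 mm above the bench, 60 mm behind the box's centre; x along the lid plate away from its knob, y along the hinge line, z out of the lid's top face (the frame turns with the lid). The knob point is at -88 mm x, +31 mm z here.
- box_yellow: Plywood box under the yellow lid, fixed, 120 mm (x) by 112 mm (y) by 90 mm tall, walls and floor 5 mm. Origin: centre of its underside, 12 mm above the bench; x points away from the robot to the hinge, y along the row, z up. Not to be opened (shorter posts). Three such boxes stand in one row, 116 mm apart, in a low carrier; their order varies.
- lid_yellow (a joint): Hinge of the yellow lid (yellow plate 124 mm from hinge to front edge, 112 wide, 7 thick, about 0.12 kg, hinged along the box's far top edge, swinging up and away from the robot): 0 shut, growing as it opens, stop at 1.75 rad. It swings freely, no catch or spring: let go below about 1.4 rad it falls shut, beyond about 1.6 it falls open and stays.
- lid_yellow_knob (a point): Centre of the yellow lid's knob head, moving with the lid. Wooden knob, axis square to the lid, 88 mm from the hinge line: head 22 mm diameter, from 12 to 34 mm above the lid's top face, on a 14 mm stem. The shut lid's top face is 109.5 mm and this point 133.5 mm above the bench. Axes as the box's when shut.
- lid_yellow_hinge (a point): Middle of the yellow lid's hinge line, 102.5 mm above the bench, 60 mm behind the box's centre; x along the lid plate away from its knob, y along the hinge line, z out of the lid's top face (the frame turns with the lid). The knob point is at -88 mm x, +31 mm z here.
- box_red: Plywood box under the red lid, fixed, 120 mm (x) by 112 mm (y) by 90 mm tall, walls and floor 5 mm. Origin: centre of its underside, 12 mm above the bench; x points away from the robot to the hinge, y along the row, z up. Not to be opened (shorter posts). Three such boxes stand in one row, 116 mm apart, in a low carrier; their order varies.
- lid_red (a joint): Hinge of the red lid (red plate 124 mm from hinge to front edge, 112 wide, 7 thick, about 0.12 kg, hinged along the box's far top edge, swinging up and away from the robot): 0 shut, growing as it opens, stop at 1.75 rad. It swings freely, no catch or spring: let go below about 1.4 rad it falls shut, beyond about 1.6 it falls open and stays.
- lid_red_knob (a point): Centre of the red lid's knob head, moving with the lid. Wooden knob, axis square to the lid, 88 mm from the hinge line: head 22 mm diameter, from 12 to 34 mm above the lid's top face, on a 14 mm stem. The shut lid's top face is 109.5 mm and this point 133.5 mm above the bench. Axes as the box's when shut.
- lid_red_hinge (a point): Middle of the red lid's hinge line, 102.5 mm above the bench, 60 mm behind the box's centre; x along the lid plate away from its knob, y along the hinge line, z out of the lid's top face (the frame turns with the lid). The knob point is at -88 mm x, +31 mm z here.
- post_a: Loose cylindrical kiln post, buff, 32 mm diameter, 75 mm long, about 0.12 kg, both ends painted blue, standing upright in the blue-lidded box. Origin: centre of its underside; z along its axis (up).
- post_b: Loose cylindrical kiln post, buff, 32 mm diameter, 75 mm long, about 0.12 kg, both ends painted blue, standing upright in the blue-lidded box. Origin: centre of its underside; z along its axis (up).
- bare_patch (a point): Centre of the bare brown round patch, 50 mm diameter, on the white-washed top of the kiln shelf, at shelf-top height (109 mm above the bench), where the third post goes. Two like patches are under the standing posts. x points from the patch to the shelf's centre (105 mm away), z up.
- kiln: Open base of a small top-hat kiln, fixed: steel-cased brick disc 360 mm diameter, 75 mm tall, and on it, on 20 mm stubs, a round white-washed shelf 290 mm diameter, 14 mm thick, top 109 mm above the bench. Origin: centre of its underside on the bench. The bare patch lies 105 mm to -x of the centre, the standing posts at 60 degrees either side of +x.
- standing_1: Loose kiln post, 32 mm diameter, 75 mm tall, blue ends, already standing on the kiln shelf, 105 mm from the shelf's centre. Origin: centre of its underside, z up.
- standing_2: Loose kiln post, 32 mm diameter, 75 mm tall, blue ends, already standing on the kiln shelf, 105 mm from the shelf's centre. Origin: centre of its underside, z up.
- cup: Loose celadon-green glazed cup, 56 mm diameter, 55 mm tall, standing on the kiln shelf between the two standing posts. Origin: centre of its underside.
- bowl: Loose terracotta bowl, 68 mm diameter, 36 mm tall, standing near the middle of the kiln shelf. Origin: centre of its underside.

How it is judged:
On the way, in this order (a step that is already met when the one before it is completed fails the run):
1. the blue lid is open, beyond 1.2 rad (value of joint lid_blue above 1.2 rad), for 0.2 s.
2. a blue-ended post from the box is lowered on to the bare patch while still held (underside within 6 mm of the shelf, within 12 mm of the patch's centre, upright) (((horizontal distance between post_a and bare_patch below 0.012 m and z of post_a in the frame of bare_patch between -0.004 and 0.006 m and angle between post_a's own z axis and vertical below 0.1 rad and contact force between the fingers and post_a above 0.5 N) or (horizontal distance between post_b and bare_patch below 0.012 m and z of post_b in the frame of bare_patch between -0.004 and 0.006 m and angle between post_b's own z axis and vertical below 0.1 rad and contact force between the fingers and post_b above 0.5 N))), for 0.05 s.
At the end, for the whole second after the job is handed in: One of the two blue-ended posts from the box stands at rest and upright (within 0.1 rad) on the kiln shelf with its centre within 12 mm of the bare patch's centre, the other is still inside the blue-lidded box, and all three lids are shut (within 0.05 rad) (value of joint each of lid_blue, lid_yellow, lid_red below 0.05 rad and ((horizontal distance between post_a and bare_patch below 0.012 m and z of post_a in the frame of bare_patch between -0.004 and 0.004 m and angle between post_a's own z axis and vertical below 0.1 rad and linear speed of post_a below 0.02 m/s and x of post_b in the frame of box_blue between -0.058 and 0.058 m and y of post_b in the frame of box_blue between -0.054 and 0.054 m and z of post_b in the frame of box_blue below 0.04 m) or (horizontal distance between post_b and bare_patch below 0.012 m and z of post_b in the frame of bare_patch between -0.004 and 0.004 m and angle between post_b's own z axis and vertical below 0.1 rad and linear speed of post_b below 0.02 m/s and x of post_a in the frame of box_blue between -0.058 and 0.058 m and y of post_a in the frame of box_blue between -0.054 and 0.054 m and z of post_a in the frame of box_blue below 0.04 m))); the robot touches nothing.
It fails at once if the yellow lid is lifted (more than 0.12 rad) (value of joint lid_yellow above 0.12 rad).
It fails at once if the red lid is lifted (more than 0.12 rad) (value of joint lid_red above 0.12 rad).
It fails at once if a post already standing on the shelf is shoved (more than 12 mm) or tipped (distance of any of standing_1, standing_2 from where it was at the start of the episode above 0.012 m or angle between any of standing_1, standing_2's own z axis and vertical above 0.3 rad).
It fails at once if the cup or the bowl is shoved (more than 12 mm) or tipped (distance of any of cup, bowl from where it was at the start of the episode above 0.012 m or angle between any of cup, bowl's own z axis and vertical above 0.3 rad).
It also fails if it takes over 59 s, if anything falls off the work surface, if the arm or the gripper's body presses on something with over 40 N, if the wrist force passes 120 N, or if a joint passes its speed limit or range.

## Working session

There is one attempt and no reset: what is moved stays moved. The work goes in short steps, Python scripts to look and compute and a shell command to move; the robot and the scene stay as the last step left them, time stands still between calls to the robot, and variables do not carry over. Pictures are saved under pics/ and viewed, at most 10 in all, crops included, and the job is handed in when it is done.

```bash
ls; mkdir -p pics; python3 - <<'E'
from plant import manip, camrig, ticket
import cv2,numpy as np
s=manip.state();print(s['time'],s['tool_pos'],s['tool_rot'],s['gripper_width'])
for n in("scene","top"):
    im=camrig.grab_frame(n);np.save(f'pics/{n}.npy',im);cv2.imwrite(f'pics/{n}.png',im[:,:,::-1])
    p=camrig.camera_params(n);print(n,p)
E
```

```text
pics
plant.py
shift.py
0.0 [0.14455075 0.60741914 0.23008159] [-2.39950931e-04  1.16610779e-01  9.93177171e-01 -9.87585865e-04] 0.999568653300633
scene {'intrinsics': array([[368.39784762,   0.        , 312.77927053],
       [  0.        , 368.39784762, 200.78577965],
       [  0.        ,   0.        ,   1.        ]]), 'xyz': array([ 1.14168738, -0.19733382,  0.88185284]), 'orientation': array([-0.27027278,  0.74396305,  0.57796562, -0.19856322])}
top {'intrinsics': array([[442.83007429,   0.        , 317.32854148],
       [  0.        , 442.83007429, 192.22411893],
       [  0.        ,   0.        ,   1.        ]]), 'xyz': array([ 0.4650943 , -0.03945611,  1.33735396]), 'orientation': array([-0.02124428,  0.70919901, -0.70447277,  0.01742302])}
```

View pics/top.png

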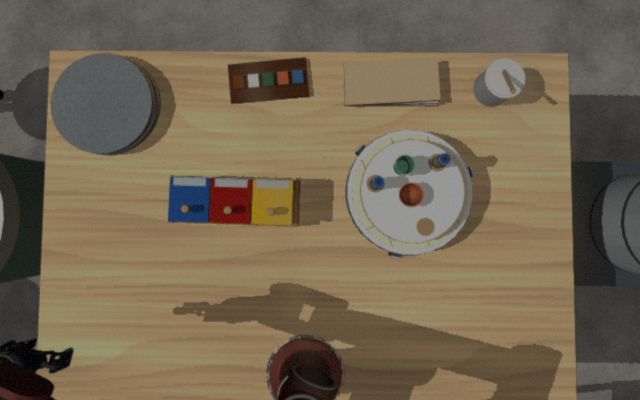

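View pics/scene.png

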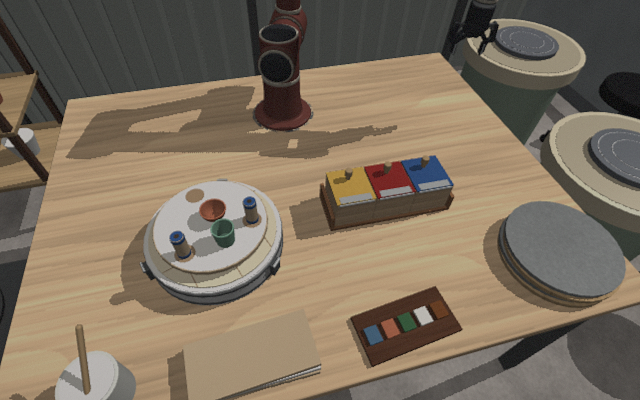

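The top view shows the blue box at left, around (188,200), with its knob near (185,209). The bare patch is near (426,227), the bowl at (411,195) and the standing posts at (376,183) and (441,160). The hinge is at the top of the image (+x).

```bash
cat > h.py <<'E'
import numpy as np,cv2
from scipy.spatial.transform import Rotation as R
from plant import manip, camrig, ticket
def Rq(q): return R.from_quat(np.r_[q[1:],q[0]])
def ray(p,uv,fish=False):
    K=p['intrinsics'];uv=np.atleast_2d(uv).astype(float)
    d=(uv-K[:2,2])/[K[0,0],K[1,1]]
    if fish:
        r=np.linalg.norm(d,axis=1,keepdims=True);d=np.c_[np.sin(r)*d/np.maximum(r,1e-9),np.cos(r)]
    else: d=np.c_[d,np.ones(len(d))]
    return Rq(p['orientation']).apply(d)
def onplane(p,uv,z,fish=False):
    d=ray(p,uv,fish);o=np.array(p['xyz'])
    return o+d*((z-o[2])/d[:,2])[:,None]
def comps(mask,amin):
    n,l,s,c=cv2.connectedComponentsWithStats(mask.astype(np.uint8))
    return [(s[i],c[i],l==i) for i in range(1,n) if s[i,4]>=amin]
E
python3 - <<'E'
from h import *
for n in("top","scene"):
    im=np.load(f'pics/{n}.npy');p=camrig.camera_params(n)
    hsv=cv2.cvtColor(im,cv2.COLOR_RGB2HSV);H,S,V=[hsv[...,i].astype(int) for i in range(3)]
    ms={'blue':(H>100)&(H<120)&(S>150)&(V>60),'red':((H<6)|(H>174))&(S>180)&(V>60),'yellow':(H>18)&(H<32)&(S>170)&(V>100)}
    for k,m in ms.items():
        for s,c,l in comps(m,250 if n=='top' else 150):
            if s[4]>5000: continue
            ys,xs=np.nonzero(l);w=onplane(p,np.c_[xs,ys],.1095)[:,:2].astype(np.float32)
            print(n,k,s,np.round(cv2.minAreaRect(w)[0],4),np.round(cv2.minAreaRect(w)[1],4),cv2.minAreaRect(w)[2])
    # patch: brown inside shelf
    x0,y0,x1,y1=(405,210,450,245) if n=='top' else (175,182,215,208)
    m=np.zeros(H.shape,bool);m[y0:y1,x0:x1]=((S>60))[y0:y1,x0:x1]
    for s,c,l in comps(m,30):
        ys,xs=np.nonzero(l);w=onplane(p,np.c_[xs,ys],.109)[:,:2]
        print(n,'patch',s,w.mean(0),np.ptp(w,axis=0))
    if n=='top':print(S[205:250:3,400:455:5])
for n,(a,b,c,d) in {'top':(160,165,310,235),'scene':(310,145,460,230)}.items():
    im=np.load(f'pics/{n}.npy')[b:d,a:c];cv2.imwrite(f'pics/{n}_c.png',cv2.resize(im[:,:,::-1],None,fx=5,fy=5,interpolation=cv2.INTER_NEAREST))
E
```

```text
top blue [ 169  178   41   44 1308] [0.5098 0.3241] [0.1085 0.1177] 88.43338012695312
top red [ 210  179   42   45 1376] [0.5066 0.2098] [0.1122 0.1199] 88.49313354492188
top yellow [ 251  180   42   45 1284] [0.5033 0.0936] [0.1117 0.1219] 88.81531524658203
top patch [417 218  17  18 237] [ 0.43967255 -0.33083948] [0.04688128 0.04425851]
[[  3  71 161 119   8   6   5   3   3   2   2]
 [  0   3   7   0   3   5   3   2   2   5   3]
 [  2   2   2   2   2   2   2   2   3   3   2]
 [  2   5   3   2   7   3   3   3   5   2   5]
 [  5   5   2   2   2  18   2   3   3   3   2]
 [  3   3   2   2  96 104  86   2   0   2   3]
 [  0   8   3   2 106 106 107   3   3   3   5]
 [  2   3   3   5 106 106 104   5   2   2  46]
 [  3   3   5   3 107 103 100   5   3   5  52]
 [  2   5   2   2 102 103 105   0   5  59  48]
 [  7   3   3   0   5  64   5   5  67  48   7]
 [  3   3   3   5   2   3  15  62  44  21   7]
 [ 54  35  12  12  20  59  44  41  32   5  97]
 [ 39  35  41  41  35  42  42  22   5  44 107]
 [ 40  38  39  38  41  35   3   2  41 101 102]]
scene blue [402 156  51  36 534] [0.5132 0.3215] [0.1079 0.1206] 88.56831359863281
scene patch [175 182  27  13 155] [ 0.39621607 -0.3613419 ] [0.04504395 0.07136349]
scene patch [186 189  18  13 185] [ 0.43919952 -0.3328036 ] [0.04529397 0.04560345]
scene patch [200 198  15  10 108] [ 0.47774102 -0.29900095] [0.03125452 0.03862663]
```

```bash
cat >> h.py <<'E'
def go(pos,yaw=np.pi/2-.028,pitch=0.):
    """tool-axis shift from measured pose to pos; tool y at yaw, tool z down then pitched toward +x by pitch"""
    s=manip.state();C=Rq(s['tool_rot'])
    y=np.array([np.cos(yaw),np.sin(yaw),0]);f=np.array([y[1],-y[0],0])
    z=np.sin(pitch)*f+[0,0,-np.cos(pitch)];x=np.cross(y,z)
    T=R.from_matrix(np.c_[x,y,z])
    d=np.array(pos)-s['tool_pos']
    print('t',s['time'],'pos',np.round(s['tool_pos'],4),'d in tool now',np.round(C.inv().apply(d),4),'d in goal axes',np.round(T.inv().apply(d),4),'rot',np.round((C.inv()*T).as_rotvec(),4))
E
python3 -c "
from h import *
go([.4855,.3236,.27])"
```

```text
t 0.1 pos [0.1446 0.6074 0.2302] d in tool now [-0.3974 -0.1972 -0.0396] d in goal axes [-0.3487 -0.2742 -0.0398] rot [-0.0019 -0.0004 -0.2058]
```

Careful with the scale: shifts go in shares of 62.5 mm and turns go in shares of pi rad. That gives: -0.0436 m is -0.6976, -0.02 m is -0.32, -0.103 rad is -0.0328.

```bash
echo '[1, 0, 0, -0.32, 0, 0, -0.0328, 1, 0, 0, -0.32, 0, 0, -0.0328, 1, -0.6976, -0.5488, 0, 0, 0, 0, 1, -0.6976, -0.5488, 0, 0, 0, 0, 1, -0.6976, -0.5488, 0, 0, 0, 0]' | python3 shift.py
echo '[1, -0.6976, -0.5488, 0, 0, 0, 0, 1, -0.6976, -0.5488, 0, 0, 0, 0, 1, -0.6976, -0.5488, 0, 0, 0, 0, 1, -0.6976, -0.5488, 0, 0, 0, 0, 1, -0.6976, -0.5488, 0, 0, 0, 0]' | python3 shift.py
echo '[1, 0, 0, 0, 0, 0, 0]' | python3 shift.py
python3 - <<'E'
from h import *
go([.4855,.3236,.27])
p=camrig.camera_params('wrist');im=camrig.grab_frame('wrist');cv2.imwrite('pics/w1.png',im[:,:,::-1])
import pickle;pickle.dump((p,im),open('pics/w1.pkl','wb'));print(p)
print(manip.state()['joint_pos'])
E
```

```text
time: 0.72
tool_pos: [0.2735, 0.5002, 0.2707]
tool_rot: [-0.0, 0.014, 1.0, -0.0]
contact_force: [0.4, -0.2, 0.6]
gripper_width: 1.004
grasp_force: 0.0
time: 1.35
tool_pos: [0.4868, 0.3225, 0.2708]
tool_rot: [-0.0, 0.014, 1.0, -0.0]
contact_force: [-1.0, 0.1, -0.6]
gripper_width: 1.004
grasp_force: 0.0
time: 1.48
tool_pos: [0.4878, 0.3214, 0.2704]
tool_rot: [-0.0, 0.016, 1.0, -0.001]
contact_force: [-0.5, 0.4, -0.3]
gripper_width: 1.001
grasp_force: 0.0
t 1.475 pos [0.4878 0.3214 0.2704] d in tool now [0.0024 0.0021 0.0004] d in goal axes [0.0024 0.0021 0.0004] rot [-0.0011 -0.0009 -0.005 ]
{'intrinsics': array([[309.70691629,   0.        , 317.72367703],
       [  0.        , 309.70691629, 198.45226477],
       [  0.        ,   0.        ,   1.        ]]), 'xyz': array([0.41548515, 0.32383737, 0.41354626]), 'orientation': array([0.10312304, 0.71113548, 0.68840981, 0.09871119])}
[ 4.58098473e-01 -6.40658998e-02  1.66419097e+00  2.94800833e-04
  1.54306028e+00 -1.08180334e+00]
```

View pics/w1.png

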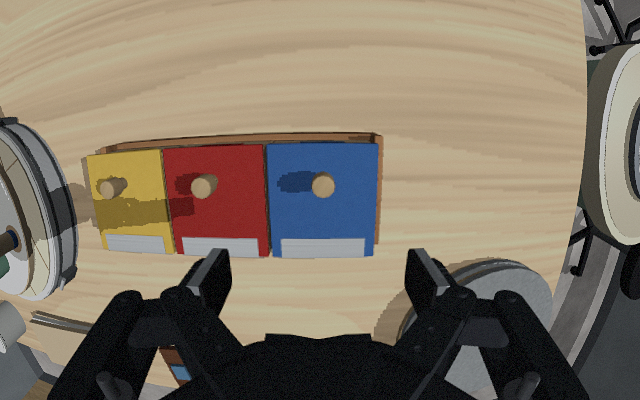

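The wrist view has the blue lid at columns 267–380, rows 143–257, and its knob head at (323,185).

```bash
python3 - <<'E'
from h import *
import pickle
p,im=pickle.load(open('pics/w1.pkl','rb'))
hsv=cv2.cvtColor(im,cv2.COLOR_RGB2HSV);H,S,V=[hsv[...,i].astype(int) for i in range(3)]
q=onplane(p,[[267,143],[380,144],[373,257],[270,257]],.1095,True);print('lid corners',q.round(4),q.mean(0))
m=np.zeros(H.shape,bool);m[165:205,305:340]=((H<30)&(V>110)&(S<170))[165:205,305:340]
for s,c,l in comps(m,100):
    ys,xs=np.nonzero(l);print(s,c,onplane(p,c,.139,True),onplane(p,[[c[0],s[1]],[c[0],s[1]+s[3]]],.1435,True))
m=(H>100)&(H<125)&(S>150)&(V>50);m[:,:250]=0;m[:,400:]=0
for s,c,l in comps(m,2000):
    ys,xs=np.nonzero(l);w=onplane(p,np.c_[xs,ys],.1095,True)[:,:2].astype(np.float32);print(s,cv2.minAreaRect(w))
E
```

```text
lid corners [[0.4461 0.2721 0.1095]
 [0.4505 0.3842 0.1095]
 [0.5747 0.3795 0.1095]
 [0.5708 0.2654 0.1095]] [0.51053783 0.32530484 0.1095    ]
[312 175  23  23 404] [322.94554455 186.17574257] [[0.48476686 0.32591013 0.139     ]] [[0.47336038 0.32616961 0.1435    ]
 [0.49470435 0.32556427 0.1435    ]]
[ 267  142  111  114 9813] ((0.508886992931366, 0.3247720003128052), (0.11095017939805984, 0.12314311414957047), 88.29566192626953)
```

To row units: 0.052 m is 0.832, 0.003 m is 0.048, -0.005 rad is -0.0016.

```bash
echo '[0.6, 0.048, 0.064, 0.8, 0, 0, -0.0016, 0.6, 0, 0, 0.832, 0, 0, 0, 0.6, 0, 0, 0.8, 0, 0, 0, 0.6, 0, 0, 0, 0, 0, 0, 0, 0, 0, 0, 0, 0, 0]' | python3 shift.py
echo '[0, 0, 0, 0, 0, 0, 0, 0, 0, 0, 0, 0, 0, 0, 0, 0, 0, 0, 0, 0, 0, 0, 0, 0, 0, 0, 0, 0]' | python3 shift.py
python3 -c "
from h import *
go([.4848,.3255,.118])"
```

```text
time: 2.15
tool_pos: [0.4834, 0.3292, 0.1214]
tool_rot: [0.001, 0.011, 1.0, 0.001]
contact_force: [0.3, 0.8, 0.4]
gripper_width: 0.402
grasp_force: 0.0
time: 2.65
tool_pos: [0.484, 0.3261, 0.1228]
tool_rot: [0.001, 0.011, 1.0, -0.002]
contact_force: [-3.6, -10.6, 5.3]
gripper_width: 0.232
grasp_force: 58.6
t 2.65 pos [0.484  0.3261 0.1228] d in tool now [-0.0008 -0.0006  0.0048] d in goal axes [-0.0008 -0.0006  0.0048] rot [-0.0049  0.0021  0.0053]
```

```bash
cat > arc.py <<'E'
import numpy as np
def tab(th,ph,off=.012,prev=None):
    P=lambda t,f:np.array([-.088*np.cos(t)+.031*np.sin(t)-off*np.sin(f), .088*np.sin(t)+.031*np.cos(t)-off*np.cos(f)])
    for i in range(len(th)-1):
        f=ph[i];d=P(th[i+1],ph[i+1])-P(th[i],f)
        tz=np.array([-np.sin(f),-np.cos(f)]);tx=np.array([-np.cos(f),np.sin(f)])
        print(round(th[i+1],3),'dx %.4f dz %.4f ry %.3f'%(d@tx,d@tz,ph[i+1]-f))
    print('final rel hinge',P(th[-1],ph[-1]))
E
python3 -c "
from arc import *
t=np.linspace(0,1.65,12);tab(t,t*.5)"
```

```text
0.15 dx -0.0047 dz -0.0128 ry 0.075
0.3 dx -0.0057 dz -0.0124 ry 0.075
0.45 dx -0.0066 dz -0.0119 ry 0.075
0.6 dx -0.0074 dz -0.0113 ry 0.075
0.75 dx -0.0083 dz -0.0106 ry 0.075
0.9 dx -0.0090 dz -0.0099 ry 0.075
1.05 dx -0.0097 dz -0.0091 ry 0.075
1.2 dx -0.0104 dz -0.0083 ry 0.075
1.35 dx -0.0110 dz -0.0074 ry 0.075
1.5 dx -0.0115 dz -0.0065 ry 0.075
1.65 dx -0.0119 dz -0.0056 ry 0.075
final rel hinge [0.02905088 0.07712869]
```

To row units: -0.013 m is -0.208, -0.012 m is -0.192, 0.075 rad is 0.0239.

```bash
echo '[0, -0.08, 0, -0.208, 0, 0.0239, 0, 0, -0.096, 0, -0.192, 0, 0.0239, 0, 0, -0.104, 0, -0.192, 0, 0.0239, 0, 0, -0.12, 0, -0.1808, 0, 0.0239, 0, 0, 0, 0, 0, 0, 0, 0]' | python3 shift.py
python3 -c "
from h import *
go([.4848,.3255,.118]);print(manip.state()['joint_pos'].round(2))"
```

```text
time: 3.28
tool_pos: [0.5146, 0.3252, 0.1649]
tool_rot: [-0.149, 0.012, 0.989, -0.0]
contact_force: [0.8, -7.4, -7.5]
gripper_width: 0.232
grasp_force: 59.4
t 3.275 pos [0.5146 0.3252 0.1649] d in tool now [ 0.0147 -0.0003  0.0536] d in goal axes [ 0.0298 -0.0006  0.0469] rot [-0.0047 -0.2994  0.0038]
[ 0.39  0.23  1.55  0.12  1.64 -1.17]
```

To row units: -0.0106 m is -0.1696, -0.0104 m is -0.1664, 0.075 rad is 0.0239.

```bash
echo '[0, -0.1328, 0, -0.1696, 0, 0.0239, 0, 0, -0.144, 0, -0.16, 0, 0.0239, 0, 0, -0.1552, 0, -0.1456, 0, 0.0239, 0, 0, -0.1664, 0, -0.1328, 0, 0.0239, 0, 0, 0, 0, 0, 0, 0, 0]' | python3 shift.py
echo '[0, -0.176, 0, -0.1184, 0, 0.0239, 0, 0, -0.184, 0, -0.104, 0, 0.0239, 0, 0, -0.192, 0, -0.0896, 0, 0.0239, 0, 0, 0, 0, 0, 0, 0, 0]' | python3 shift.py
python3 - <<'E'
from h import *
go([.4848,.3255,.118]);print(manip.state()['joint_pos'].round(2))
im=camrig.grab_frame('scene')[120:260,290:490];cv2.imwrite('pics/s2.png',cv2.resize(im[:,:,::-1],None,fx=3,fy=3))
E
```

```text
time: 3.9
tool_pos: [0.5633, 0.324, 0.1826]
tool_rot: [-0.296, 0.013, 0.955, 0.001]
contact_force: [-1.0, -7.1, -9.1]
gripper_width: 0.23
grasp_force: 58.8
time: 4.4
tool_pos: [0.6015, 0.3231, 0.1759]
tool_rot: [-0.402, 0.012, 0.916, 0.003]
contact_force: [-6.1, -10.7, -9.0]
gripper_width: 0.224
grasp_force: 58.8
t 4.4 pos [0.6015 0.3231 0.1759] d in tool now [ 3.650e-02 -1.000e-04  1.251e-01] d in goal axes [ 0.1168 -0.0009  0.0579] rot [-0.0063 -0.8271  0.0026]
[ 0.29  0.71  1.02  0.28  2.19 -1.19]
```

View pics/s2.png

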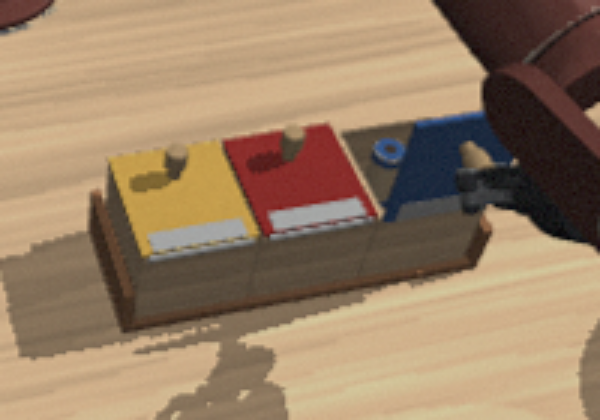

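The lid stands open near 1.6 rad with the knob still gripped. The post's blue end is visible in the box, and the other lids are shut. I'll push a little further, then release and withdraw.

To row units: -0.009 m is -0.144, -0.003 m is -0.048, 0.05 rad is 0.0159.

```bash
echo '[0, -0.144, 0, -0.048, 0, 0.0159, 0, 0, 0, 0, 0, 0, 0, 0, 0.6, 0, 0, 0, 0, 0, 0, 0.6, 0, 0, 0, 0, 0, 0, 0.6, 0, 0, 0, 0, 0, 0]' | python3 shift.py
echo '[0.6, 0, 0, -0.8, 0, 0, 0, 0.6, 0, 0, -0.8, 0, 0, 0, 0.6, 0, 0, -0.48, 0, 0, 0, 0.6, 0, 0, 0, 0, 0, 0]' | python3 shift.py
python3 -c "
from h import *
go([.488,.325,.33])"
```

```text
time: 5.08
tool_pos: [0.6096, 0.3259, 0.1749]
tool_rot: [-0.422, 0.01, 0.907, 0.005]
contact_force: [-0.2, -0.6, 0.5]
gripper_width: 0.599
grasp_force: 0.0
time: 5.58
tool_pos: [0.7101, 0.3229, 0.258]
tool_rot: [-0.421, 0.01, 0.907, 0.006]
contact_force: [-0.5, 0.0, -0.2]
gripper_width: 0.599
grasp_force: 0.0
t 5.575 pos [0.7101 0.3229 0.258 ] d in tool now [ 0.1984 -0.003   0.1233] d in goal axes [ 0.2221 -0.0041 -0.072 ] rot [-4.000e-04 -8.696e-01  5.200e-03]
```

To row units: 0.045 m is 0.72, -0.01 m is -0.16, -0.174 rad is -0.0554.

```bash
echo '[0.6, 0.72, 0, -0.64, 0, -0.0554, 0, 0.6, 0.128, 0, -0.16, 0, -0.0554, 0, 0.6, 0, 0, 0, 0, -0.0554, 0, 0.6, 0, 0, 0, 0, -0.0554, 0, 0.6, 0, 0, 0, 0, -0.0554, 0]' | python3 shift.py
echo '[0.6, 0.88, 0, 0, 0, 0, 0, 0.6, 0.88, 0, 0, 0, 0, 0, 0.6, 0.88, 0, 0, 0, 0, 0, 0.6, 0.912, 0, 0, 0, 0, 0, 0.6, 0, 0, 0, 0, 0, 0]' | python3 shift.py
python3 - <<'E'
from h import *
import pickle
go([.488,.325,.33])
p=camrig.camera_params('wrist');im=camrig.grab_frame('wrist');cv2.imwrite('pics/w2.png',im[:,:,::-1])
pickle.dump((p,im),open('pics/w2.pkl','wb'))
E
```

```text
time: 6.2
tool_pos: [0.7095, 0.3231, 0.3293]
tool_rot: [0.001, 0.011, 1.0, 0.0]
contact_force: [-0.2, 1.0, 0.1]
gripper_width: 0.597
grasp_force: 0.0
time: 6.82
tool_pos: [0.4839, 0.3279, 0.3285]
tool_rot: [-0.003, 0.009, 1.0, -0.0]
contact_force: [0.4, 0.5, -0.3]
gripper_width: 0.598
grasp_force: 0.0
t 6.825 pos [0.4839 0.3279 0.3285] d in tool now [-0.0042 -0.0028 -0.0015] d in goal axes [-0.0042 -0.0028 -0.0015] rot [-0.0008 -0.0067  0.0093]
```

View pics/w2.png

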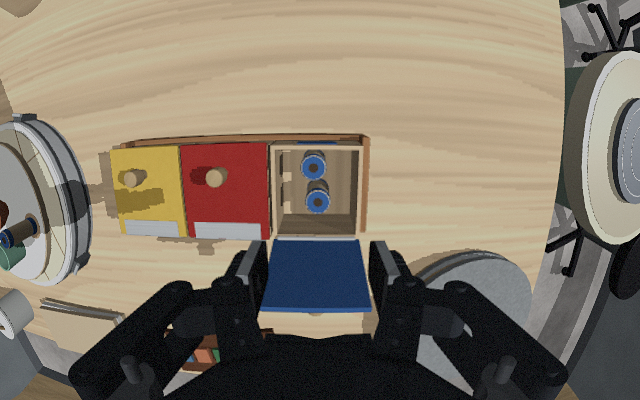

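The lid is open and staying open. The post tops are at (313,165), front, and (318,200), back.

```bash
python3 - <<'E'
from h import *
import pickle
p,im=pickle.load(open('pics/w2.pkl','rb'))
hsv=cv2.cvtColor(im,cv2.COLOR_RGB2HSV);H,S,V=[hsv[...,i].astype(int) for i in range(3)]
m=np.zeros(H.shape,bool);m[146:225,290:345]=((H>100)&(H<125)&(S>100))[146:225,290:345]
for s,c,l in comps(m,60):
    ys,xs=np.nonzero(l);w=onplane(p,np.c_[xs,ys],.092,True)[:,:2].astype(np.float32);print(s,c,cv2.minEnclosingCircle(w),cv2.minAreaRect(w))
q=onplane(p,[[270,144],[369,136],[365,238],[270,238]],.102,True);print(q.round(4))
E
```

```text
[302 157  22  22 308] [312.89285714 167.53246753] ((0.4814937114715576, 0.32119640707969666), 0.014224626123905182) ((0.48168668150901794, 0.3209392726421356), (0.026238851249217987, 0.02664317935705185), 88.92125701904297)
[307 192  22  21 288] [317.32291667 201.86805556] ((0.5266872048377991, 0.32587671279907227), 0.014304268173873425) ((0.5266861915588379, 0.32633745670318604), (0.026970133185386658, 0.02677070163190365), 88.96614837646484)
[[0.4497 0.2706 0.102 ]
 [0.442  0.3898 0.102 ]
 [0.5739 0.3877 0.102 ]
 [0.5717 0.2633 0.102 ]]
```

To row units: 0.05 m is 0.8, -0.007 m is -0.112, 0.009 rad is 0.0029.

```bash
echo '[0.55, 0.032, -0.112, 0.8, 0, -0.0019, 0.0029, 0.55, 0, 0, 0.8, 0, 0, 0, 0.55, 0, 0, 0.8, 0, 0, 0, 0.55, 0, 0, 0.8, 0, 0, 0, 0.55, 0, 0, 0, 0, 0, 0]' | python3 shift.py
python3 -c "
from h import *
go([.4815,.321,.055])"
```

```text
time: 7.5
tool_pos: [0.4835, 0.319, 0.1244]
tool_rot: [-0.004, 0.016, 1.0, -0.003]
contact_force: [-0.6, -0.9, 0.6]
gripper_width: 0.547
grasp_force: 0.0
t 7.5 pos [0.4835 0.319  0.1244] d in tool now [0.0015 0.0023 0.0694] d in goal axes [0.0021 0.002  0.0694] rot [-0.0053 -0.0084 -0.0039]
```

To row units: 0.035 m is 0.56, 0.002 m is 0.032, -0.008 rad is -0.0025.

```bash
echo '[0.55, 0.032, 0.032, 0.56, -0.0016, -0.0025, 0, 0.55, 0, 0, 0.56, 0, 0, 0, 0.55, 0, 0, 0, 0, 0, 0, 0, 0, 0, 0, 0, 0, 0, 0, 0, 0, 0, 0, 0, 0]' | python3 shift.py
echo '[0, 0, 0, 0, 0, 0, 0, 0, 0, 0, 0, 0, 0, 0]' | python3 shift.py
python3 -c "
from h import *
go([.4815,.321,.055])"
```

```text
time: 8.12
tool_pos: [0.487, 0.324, 0.0631]
tool_rot: [0.007, 0.016, 1.0, 0.003]
contact_force: [0.3, -0.4, 1.7]
gripper_width: 0.358
grasp_force: 59.4
time: 8.38
tool_pos: [0.487, 0.324, 0.063]
tool_rot: [0.007, 0.016, 1.0, 0.003]
contact_force: [-0.3, -0.5, 6.4]
gripper_width: 0.355
grasp_force: 59.6
t 8.375 pos [0.487 0.324 0.063] d in tool now [ 0.0055 -0.0033  0.0079] d in goal axes [ 0.0054 -0.0032  0.008 ] rot [ 0.007   0.0132 -0.0038]
```

To row units: -0.06 m is -0.96, -0.05 m is -0.8.

```bash
echo '[0, 0, 0, -0.48, 0, 0, 0, 0, 0, 0, -0.8, 0, 0, 0, 0, 0, 0, -0.96, 0, 0, 0, 0, 0, 0, -0.96, 0, 0, 0, 0, 0, 0, 0, 0, 0, 0]' | python3 shift.py
python3 - <<'E'
from h import *
import pickle
go([.44,-.3,.263])
p=camrig.camera_params('wrist');im=camrig.grab_frame('wrist');cv2.imwrite('pics/w3.png',im[:,:,::-1])
pickle.dump((p,im),open('pics/w3.pkl','wb'));s=manip.state();print(s['tool_pos'],s['joint_pos'].round(2),p['xyz'])
E
```

```text
time: 9.0
tool_pos: [0.486, 0.3237, 0.2683]
tool_rot: [0.01, 0.016, 1.0, 0.005]
contact_force: [0.1, -0.3, -1.0]
gripper_width: 0.357
grasp_force: 59.4
t 9.0 pos [0.486  0.3237 0.2683] d in tool now [ 0.0263 -0.6248 -0.0023] d in goal axes [ 0.0285 -0.6247  0.0053] rot [ 0.0112  0.0206 -0.0037]
[0.48449954 0.32291089 0.26393349] [ 0.46 -0.08  1.69  0.    1.51 -1.08] [0.41056516 0.32437505 0.40976182]
```

View pics/w3.png

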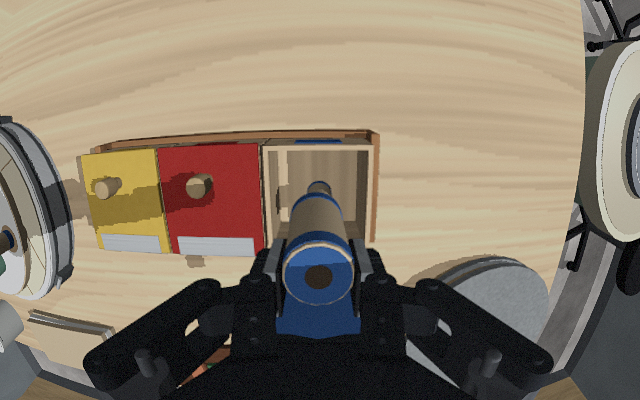

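```bash
python3 - <<'E'
from h import *
import pickle
p,im=pickle.load(open('pics/w3.pkl','rb'))
hsv=cv2.cvtColor(im,cv2.COLOR_RGB2HSV);H,S,V=[hsv[...,i].astype(int) for i in range(3)]
c=im[160:320,250:390];cv2.imwrite('pics/w3c.png',cv2.resize(c[:,:,::-1],None,fx=4,fy=4,interpolation=cv2.INTER_CUBIC))
E
```

```text
(no output)
```

View pics/w3c.png

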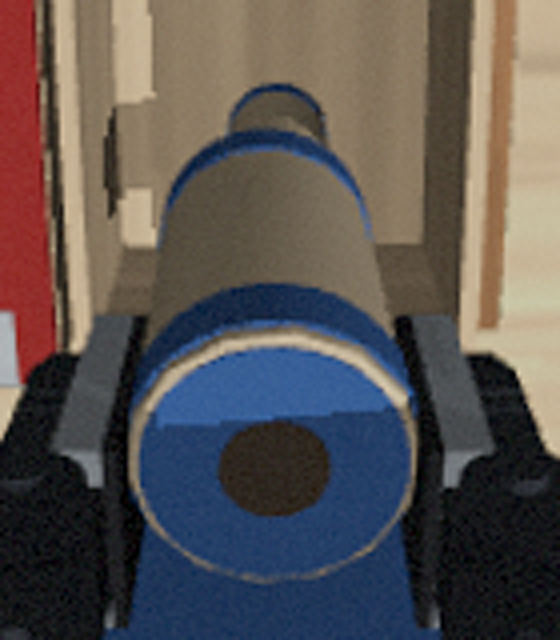

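```bash
python3 - <<'E'
from h import *
import pickle
p,im=pickle.load(open('pics/w3.pkl','rb'))
s=manip.state();print(s['tool_pos'],s['tool_rot'])
C=Rq(s['tool_rot'])
for z in(.285,.29,.295,.30):
    q=onplane(p,[[318.4,242],[318.4,305],[283,273.5],[353.8,273.5]],z,True)
    print(z,'dx',q[1,0]-q[0,0],'dy',q[3,1]-q[2,1],'ctr',(q[0,0]+q[1,0])/2,(q[2,1]+q[3,1])/2)
b=onplane(p,[[316.5,192.5]],.292-.075,True);print('bottom front',b, 'tool z',C.apply([0,0,1]))
E
```

```text
[0.48449954 0.32291089 0.26393349] [0.00735507 0.01583961 0.99983994 0.00388529]
0.285 dx 0.03517553942090812 dy 0.03327768644620055 ctr 0.4882226918437431 0.3236603376100104
0.29 dx 0.03376583175924858 dy 0.03194403782793287 ctr 0.48511046060709007 0.3236889806390103
0.295 dx 0.03235612409758898 dy 0.03061038920966519 ctr 0.481998229370437 0.3237176236680102
0.3 dx 0.03094641643592938 dy 0.02927674059139751 ctr 0.47888599813378396 0.3237462666970101
bottom front [[0.46783057 0.32385859 0.217     ]] tool z [ 0.01483087  0.00753633 -0.99986161]
```

```bash
python3 -c "
from h import *
go([.4395,-.24,.264])"
```

```text
t 9.05 pos [0.4845 0.3229 0.2639] d in tool now [ 0.0271 -0.564  -0.005 ] d in goal axes [ 2.92e-02 -5.64e-01 -1.00e-04] rot [ 0.008   0.0146 -0.0037]
```

To row units: -0.057 m is -0.912, -0.056 m is -0.896.

```bash
echo '[0, 0.0432, -0.896, 0, 0, 0, 0, 0, 0.0432, -0.912, 0, 0, 0, 0, 0, 0.0432, -0.912, 0, 0, 0, 0, 0, 0.0432, -0.912, 0, 0, 0, 0, 0, 0.0432, -0.912, 0, 0, 0, 0]' | python3 shift.py
echo '[0, 0.0432, -0.896, 0, 0, 0, 0, 0, 0.0432, -0.896, 0, 0, 0, 0, 0, 0.0432, -0.896, 0, 0, 0, 0, 0, 0.0432, -0.896, 0, 0, 0, 0, 0, 0.0432, -0.896, 0, 0, 0, 0]' | python3 shift.py
echo '[0, 0, 0, 0, 0, 0, 0, 0, 0, 0, 0, 0, 0, 0]' | python3 shift.py
python3 - <<'E'
from h import *
import pickle
go([.4395,-.3323,.2])
p=camrig.camera_params('wrist');im=camrig.grab_frame('wrist');cv2.imwrite('pics/w4.png',im[:,:,::-1])
pickle.dump((p,im),open('pics/w4.pkl','wb'));s=manip.state();print(s['tool_pos'],s['joint_pos'].round(2),p['xyz'])
E
```

```text
time: 9.68
tool_pos: [0.4592, 0.0373, 0.2559]
tool_rot: [0.002, 0.016, 1.0, 0.003]
contact_force: [0.7, 0.6, -0.7]
gripper_width: 0.356
grasp_force: 59.7
time: 10.3
tool_pos: [0.437, -0.2416, 0.2544]
tool_rot: [0.003, 0.016, 1.0, 0.004]
contact_force: [0.5, 0.7, -2.2]
gripper_width: 0.357
grasp_force: 59.8
time: 10.55
tool_pos: [0.4377, -0.2398, 0.255]
tool_rot: [0.003, 0.016, 1.0, 0.004]
contact_force: [0.5, -0.0, -2.1]
gripper_width: 0.357
grasp_force: 59.9
t 10.55 pos [ 0.4377 -0.2398  0.255 ] d in tool now [-0.0045 -0.0928  0.0543] d in goal axes [-0.0044 -0.0924  0.055 ] rot [ 0.0077  0.006  -0.0042]
[ 0.4380056  -0.23938225  0.25552305] [-0.65 -0.27  1.87  0.01  1.54 -2.19] [ 0.36427924 -0.23862518  0.39763353]
```

View pics/w4.png

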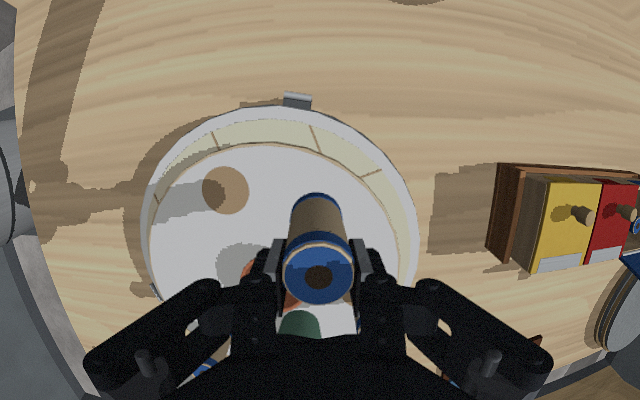

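The patch is visible at about (225,190), and the post is held upright.

```bash
python3 - <<'E'
from h import *
import pickle
p,im=pickle.load(open('pics/w4.pkl','rb'))
e=onplane(p,[[201.5,190],[249,190],[226,166],[226,214]],.109,True)
print(e.round(4),(e[0]+e[1])/2,(e[2]+e[3])/2)
h=onplane(p,[[318,244],[318,305],[283,274],[354,274]],.2555+.029,True);print('held',(h[0,0]+h[1,0])/2,(h[2,1]+h[3,1])/2)
go([.4395,-.3323,.2])
E
```

```text
[[ 0.4386 -0.3564  0.109 ]
 [ 0.4406 -0.3064  0.109 ]
 [ 0.4155 -0.3275  0.109 ]
 [ 0.4648 -0.3331  0.109 ]] [ 0.439577   -0.33139837  0.109     ] [ 0.44017748 -0.33029158  0.109     ]
held 0.4328358764292226 -0.23962000950526147
t 10.6 pos [ 0.438  -0.2394  0.2555] d in tool now [-0.004  -0.0932  0.0549] d in goal axes [-0.0041 -0.0928  0.0555] rot [ 0.007   0.0069 -0.0031]
```

To row units: -0.046 m is -0.736, -0.003 m is -0.048.

```bash
echo '[0, -0.048, -0.736, 0, 0, 0, 0, 0, -0.04, -0.736, 0, 0, 0, 0, 0, 0, 0, 0.64, 0, 0, 0, 0, 0, 0, 0.608, 0, 0, 0, 0, 0, 0, 0, 0, 0, 0]' | python3 shift.py
echo '[0, 0, 0, 0, 0, 0, 0]' | python3 shift.py
python3 -c "
from h import *
go([.441,-.331,.157])"
```

```text
time: 11.22
tool_pos: [0.4403, -0.329, 0.1744]
tool_rot: [0.001, 0.015, 1.0, 0.006]
contact_force: [-0.3, 0.8, -0.5]
gripper_width: 0.357
grasp_force: 60.2
time: 11.35
tool_pos: [0.4426, -0.3319, 0.1802]
tool_rot: [0.005, 0.015, 1.0, 0.002]
contact_force: [0.5, -0.0, -0.1]
gripper_width: 0.354
grasp_force: 60.2
t 11.35 pos [ 0.4426 -0.3319  0.1802] d in tool now [0.0019 0.0007 0.0232] d in goal axes [0.0016 0.0008 0.0232] rot [ 0.0038  0.0103 -0.0022]
```

```bash
echo '[0, 0.016, 0, 0.128, 0, 0, 0, 0, 0, 0, 0.08, 0, 0, 0, 0, 0, 0, 0, 0, 0, 0, 0, 0, 0, 0, 0, 0, 0]' | python3 shift.py
echo '[0, 0, 0, 0.048, 0, 0, 0, 0, 0, 0, 0, 0, 0, 0]' | python3 shift.py
echo '[0, 0, 0, 0.032, 0, 0, 0, 0, 0, 0, 0, 0, 0, 0]' | python3 shift.py
```

```text
time: 11.85
tool_pos: [0.4409, -0.3324, 0.166]
tool_rot: [0.005, 0.016, 1.0, 0.002]
contact_force: [-0.4, -0.1, -1.3]
gripper_width: 0.359
grasp_force: 60.2
time: 12.1
tool_pos: [0.4407, -0.3322, 0.1625]
tool_rot: [0.004, 0.016, 1.0, 0.003]
contact_force: [-0.2, -0.6, -1.1]
gripper_width: 0.356
grasp_force: 60.2
time: 12.35
tool_pos: [0.4408, -0.3321, 0.1605]
tool_rot: [0.004, 0.016, 1.0, 0.003]
contact_force: [0.3, 0.1, -0.8]
gripper_width: 0.356
grasp_force: 60.2
```

To row units: 0.002 m is 0.032.

```bash
for i in 1; do echo '[0, 0, 0, 0.032, 0, 0, 0, 0, 0, 0, 0, 0, 0, 0]' | python3 shift.py | grep -E "pos|contact"; echo '[0, 0, 0, 0.024, 0, 0, 0, 0, 0, 0, 0, 0, 0, 0]' | python3 shift.py| grep -E "pos|contact"; echo '[0, 0, 0, 0.016, 0, 0, 0, 0, 0, 0, 0, 0, 0, 0]' | python3 shift.py| grep -E "pos|contact";  done
```

```text
tool_pos: [0.4408, -0.3321, 0.1585]
contact_force: [-0.3, -0.2, -2.0]
tool_pos: [0.4408, -0.3321, 0.1571]
contact_force: [-0.5, 0.1, -1.2]
tool_pos: [0.4409, -0.3321, 0.1561]
contact_force: [-0.1, 1.1, -2.0]
```

To row units: 0.001 m is 0.016.

```bash
echo '[0, 0, 0, 0.016, 0, 0, 0, 0, 0, 0, 0, 0, 0, 0]' | python3 shift.py | grep -E "pos|contact"; echo '[0, 0, 0, 0.016, 0, 0, 0, 0, 0, 0, 0, 0, 0, 0]' | python3 shift.py| grep -E "pos|contact"; echo '[0, 0, 0, 0.016, 0, 0, 0, 0, 0, 0, 0, 0, 0, 0]' | python3 shift.py| grep -E "pos|contact"
```

```text
tool_pos: [0.4409, -0.3322, 0.1552]
contact_force: [0.1, 0.4, -2.3]
tool_pos: [0.4411, -0.3323, 0.1551]
contact_force: [-1.4, 0.7, 3.7]
tool_pos: [0.4413, -0.3324, 0.1551]
contact_force: [-2.4, 3.4, 7.5]
```

Contact with the shelf, so I'll release and retreat straight up.

Careful with the scale: shifts go in shares of 62.5 mm and turns go in shares of pi rad. That gives: -0.001 m is -0.016.

```bash
echo '[0, 0, 0, -0.016, 0, 0, 0, 0.55, 0, 0, 0, 0, 0, 0, 0.55, 0, 0, 0, 0, 0, 0, 0.55, 0, 0, 0, 0, 0, 0, 0.55, 0, 0, 0, 0, 0, 0]' | python3 shift.py
echo '[0.55, 0, 0, -0.32, 0, 0, 0, 0.55, 0, 0, -0.64, 0, 0, 0, 0.55, 0, 0, -0.96, 0, 0, 0, 0.55, 0, 0, -0.8, 0, 0, 0, 0.55, 0, 0.96, 0, 0, 0, 0]' | python3 shift.py
python3 - <<'E'
from h import *
import pickle
go([.55,.323,.33])
p=camrig.camera_params('wrist');im=camrig.grab_frame('wrist');t=camrig.grab_frame('top')
cv2.imwrite('pics/w5.png',np.hstack([im[60:360,60:460],cv2.resize(t[120:270,330:490],(320,300))])[:,:,::-1])
pickle.dump((p,im,t),open('pics/w5.pkl','wb'))
E
```

```text
time: 14.48
tool_pos: [0.4409, -0.3322, 0.154]
tool_rot: [0.004, 0.016, 1.0, 0.002]
contact_force: [0.5, -0.2, 0.2]
gripper_width: 0.544
grasp_force: 0.0
time: 15.1
tool_pos: [0.4427, -0.2758, 0.3325]
tool_rot: [0.009, 0.018, 1.0, -0.002]
contact_force: [1.7, 1.2, 0.1]
gripper_width: 0.55
grasp_force: 0.0
t 15.1 pos [ 0.4427 -0.2758  0.3325] d in tool now [-0.0854  0.6023  0.0025] d in goal axes [-0.0904  0.6016  0.0025] rot [-0.0028  0.0183 -0.0083]
```

View pics/w5.png

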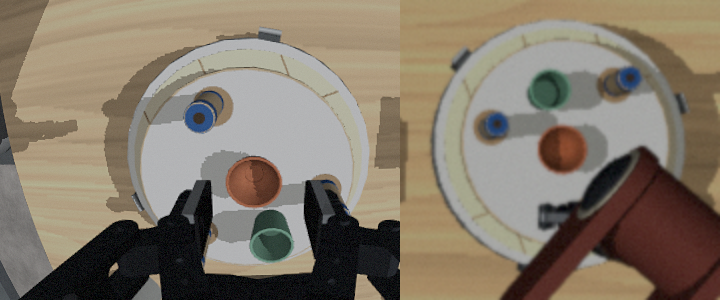

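The post stands upright at full-image pixel (260,178), and the cup, bowl and the other posts look unmoved.

```bash
python3 - <<'E'
from h import *
import pickle
p,im,t=pickle.load(open('pics/w5.pkl','rb'))
hsv=cv2.cvtColor(im,cv2.COLOR_RGB2HSV);H,S,V=[hsv[...,i].astype(int) for i in range(3)]
m=np.zeros(H.shape,bool);m[145:200,235:290]=((H>100)&(H<125)&(S>100))[145:200,235:290]
for s,c,l in comps(m,60):
    ys,xs=np.nonzero(l);w=onplane(p,np.c_[xs,ys],.184,True)[:,:2].astype(np.float32);print(s,c,cv2.minEnclosingCircle(w))
E
```

```text
[245 164  28  28 508] [258.6023622  177.57677165] ((0.4362201690673828, -0.33423399925231934), 0.014360993169248104)
```

To row units: 0.058 m is 0.928, -0.02 m is -0.32.

```bash
echo '[0, -0.32, 0.928, 0, 0, 0, 0, 0, -0.32, 0.928, 0, 0, 0, 0, 0, -0.32, 0.928, 0, 0, 0, 0, 0, -0.32, 0.928, 0, 0, 0, 0, 0, -0.32, 0.928, 0, 0, 0, 0]' | python3 shift.py
echo '[0, -0.32, 0.928, 0, 0, 0, 0, 0, -0.32, 0.928, 0, 0, 0, 0, 0, -0.32, 0.928, 0, 0, 0, 0, 0, -0.32, 0.928, 0, 0, 0, 0, 0, -0.32, 0.928, 0, 0, 0, 0]' | python3 shift.py >/dev/null
echo '[0, 0, 0, 0, 0, 0, 0]' | python3 shift.py
python3 -c "
from h import *
go([.68,.359,.2])"
```

```text
time: 15.82
tool_pos: [0.5511, 0.0153, 0.3283]
tool_rot: [0.006, 0.016, 1.0, 0.002]
contact_force: [-0.2, -0.6, 0.3]
gripper_width: -0.002
grasp_force: 0.0
time: 16.58
tool_pos: [0.6599, 0.3038, 0.3278]
tool_rot: [0.004, 0.014, 1.0, 0.002]
contact_force: [-1.0, -0.1, 0.2]
gripper_width: 0.006
grasp_force: 0.0
t 16.575 pos [0.6599 0.3038 0.3278] d in tool now [-0.0176  0.0551  0.1282] d in goal axes [-0.0185  0.0557  0.1278] rot [0.0047 0.0072 0.0006]
```

To row units: 0.06 m is 0.96, 0.055 m is 0.88.

```bash
echo '[0, -0.288, 0.88, 0, 0, 0, 0, 0, 0, 0, 0.96, 0, 0, 0, 0, 0, 0, 0.96, 0, 0, 0, 0, 0, 0, 0.128, 0, 0, 0, 0, 0, 0, 0, 0, 0, 0]' | python3 shift.py
echo '[0, 0.48, 0, 0, 0, 0, 0, 0, 0.4, 0, 0, 0, 0, 0, 0, 0.32, 0, 0, 0, 0, 0, 0, 0.32, 0, 0, 0, 0, 0, 0, 0, 0, 0, 0, 0, 0]' | python3 shift.py
```

```text
time: 17.2
tool_pos: [0.6812, 0.3547, 0.2035]
tool_rot: [0.005, 0.016, 1.0, 0.003]
contact_force: [-0.4, -0.2, -1.0]
gripper_width: 0.0
grasp_force: 0.0
time: 17.82
tool_pos: [0.5868, 0.3592, 0.2064]
tool_rot: [0.008, 0.016, 1.0, 0.004]
contact_force: [0.5, -0.2, 0.1]
gripper_width: 0.0
grasp_force: 0.0
```

To row units: 0.02 m is 0.32, 0.015 m is 0.24.

```bash
echo '[0, 0.32, 0, 0, 0, 0, 0, 0, 0.32, 0, 0, 0, 0, 0, 0, 0.24, 0, 0, 0, 0, 0, 0, 0, 0, 0, 0, 0, 0, 0, 0, 0, 0, 0, 0, 0]' | python3 shift.py
echo '[0, 0, 0, -0.96, 0, 0, 0, 0, 0, 0.96, -0.8, 0, 0, 0, 0, -0.48, 0.8, 0, 0, 0, 0, 0, 0, 0, 0, 0, 0, 0, 0, 0, 0, 0, 0, 0, 0]' | python3 shift.py
python3 - <<'E'
from h import *
im=camrig.grab_frame('scene')[100:300,120:490];cv2.imwrite('pics/s3.png',cv2.resize(im[:,:,::-1],None,fx=2,fy=2))
E
```

```text
time: 18.45
tool_pos: [0.5315, 0.3601, 0.201]
tool_rot: [0.005, 0.016, 1.0, 0.003]
contact_force: [0.0, 1.3, 0.2]
gripper_width: -0.002
grasp_force: 0.0
time: 19.08
tool_pos: [0.5631, 0.4563, 0.3001]
tool_rot: [0.004, 0.016, 1.0, 0.002]
contact_force: [0.5, 0.4, 0.7]
gripper_width: 0.001
grasp_force: 0.0
```

View pics/s3.png

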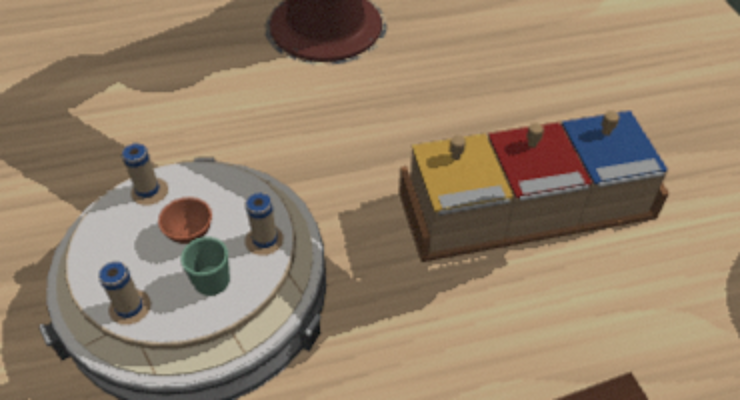

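The blue lid is flush with the others (crop 610,150). The three posts stand on the shelf, with the new one at (142,170) on its patch, and the robot is clear.

```bash
python3 -c "
from plant import manip, camrig, ticket
print(ticket.job_done())"
```

```text
the job is handed in; nothing more can be done
None
```

I handed the job in with a post from the blue box standing upright on the bare patch (about 5 mm off centre by my measurement), the other left in its box, the blue lid shut and everything else apparently undisturbed; the hand-in returned no verdict.

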